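# Find the socket for the plug

### The arm

A 6-joint arm with a two-finger parallel gripper is mounted at the origin on the work surface. World frame = base frame: x ahead of the robot, y to its left, z up, the work surface at z = 0. Lengths are in m, angles in rad, forces in N, time in s.
With the tool pointing down it reaches from about 0.375 to 0.9 m from the base axis. Payload 3.1 kg.
Tool frame: the origin (TCP) lies where the fingers leave the gripper's body, on its centre line; the fingertips stand manip.tip_reach ahead of it and the grasp point (between the pads) lies 54 mm ahead of it (manip.tip_reach is the distance from the TCP to the fingertips, in m); z points along the fingers, y is the direction in which the jaws open and shut (so a half turn about z gives the same grasp; the last joint's range is limited). The gripper opens to 85 mm and grips with 20 to 120 N. Pads are 22 mm wide; open, the fingers measure 114 mm over their backs; the gripper's body (76 mm by 85 mm) begins 54 mm behind the grasp point. The pads swing forward as they close: fully open they stand 13 mm farther back than shut.
Start: joints at [-1.516, 0.527, 1.433, -0, 1.181, -0.178], TCP at [0.144, -0.608, 0.304] pointing down, gripper open.
Joint ranges: [-3.08, 3.08], [-0.75, 2.2], [0.22, 2.44], [-1.43, 4.57], [0, 2.65], [-2.85, 2.85]. Speed limits (rad/s): [2.79, 2.79, 3.14, 3.14, 3.14, 3.14].

### API

Orientations are given as a unit quaternion [x, y, z, w].
In Python, from station import manip, cams, order gives the robot as it stands. The module is installed in compiled form; this text tells all that it offers.
- The arm moves only by the tool drive_tool, never from a script. Its arguments are lists of equal length, an entry for each row: "linear": the shift along the tool's x, y, z in mm, a list of three; "rot": the turn, a rotation vector about the tool's x, y, z in degrees, a list of three; "hand": the finger opening in mm, from 0 to 85.4. A call has 1 to 20 rows; each row shifts and turns the pose as measured when the row begins, along the tool's axes as they then stand; what a row does not reach is not made up. A row lasts 1/12 s, in which the tool goes at most 41.7 mm and 7.16 degrees, less where a joint would pass 70% of its speed; a pose out of reach is approached as far as the arm can. A call with a gripper value outside its range is refused whole. The fingers move at their own pace and stop on an object; "force" is the grip in N (left out, the last holds). Time passes only in rows, so rows that do not move let the fingers close. It gives the time, the measured TCP pose, the force and the opening at its end, in the units of the state.
- manip.sense(): the state, without advancing time (a new reading comes with each control period).
- cams.snapshot(name): name is "side" or "top" or "wrist"; returns the picture (480x640x3 uint8, red, green, blue); there is no depth.
- cams.camera_model(name): a dict with "vfov" (degrees; the focal length in pixels is half the picture's height over the tangent of half this angle, whatever the lens; pixels are square), "cx", "cy" (the principal point, pixels), "k1" (the pictures are not rectified: a ray, as slopes to the right and down, at radius r is drawn at 1 + k1 r^2 times it, then the intrinsics apply), "rvec" (rotation vector, rad) and "tvec" (3), from world to camera coordinates, as OpenCV has them. Camera axes: x right, y down, z forward; pixel columns grow to the right and rows downward; lengths in m; the calibration is good to about 2 mm. A picture is of the moment at which its call begins: read the wrist's pose just before it. camera_model takes no time and is no camera call; for the wrist camera it gives the pose at the moment of the call.
- order.sign_off(): hands the job in, once; it reports no verdict.
Trained networks look in the newest picture that a camera, given by its name, has taken for a name from the list of things; names that differ only in an ending like _2 or _b are one class to them, and where a whole thing is asked for, a point or a joint stands for the part that bears it (a point fixed in the world has none). Each returns a list of dicts, best first, with "score" (0 to 1); they miss things now and then, are a little off and sometimes report something else, mostly with a low value. They report only what shows in the picture. A call takes as long as a camera call. They do not tell look-alikes from the thing itself.
- cams.regions_of(label, camera): "pixels" (480x640 bool, what is visible of it) and "rect" ([left, top, right, bottom] in pixels, round what is visible of it).
- cams.spot_point(label, camera): "at" ([column, row] in pixels: a listed point, or the origin of a listed thing).
The state is a dict: "t": time; "q": joint angles; "qd": joint speeds; "tau": joint torques, N m; "tcp_pos": TCP position; "tool_rot": TCP orientation; "force": force on the tool from outside, world axes, zero at the start; "ft_torque": the same for the moment, N m; "finger_gap": opening from 0.0 (shut) to 1.0 (fully open).
Only numpy, scipy, OpenCV 4.12 (cv2) and the standard library are available. Lean on these libraries where they do the work, as an engineer would, in place of code of your own. Each camera call takes 0.05 s, during which the arm holds its last target. There are 200 camera calls.

### The job

Set the galvanized fitting with the brass hex plug upright and centred on the narrow wooden post and let go of it. Then try the hex sockets on the plug to find the one that fits: it goes down over the hex until its mouth rests on the plug's collar (the others stop higher up); stand those that do not fit back upright on the bench. Finish while still gripping the fitting socket fully down on the plug, the fitting upright on the post, and leave the other parts on the bench alone.

Things in the scene. Friction and masses are not known exactly. Their poses are not given: they have to be found in the camera images.
- fitting: Galvanized coupling with a brass hex plug, 62 mm tall, about 0.40 kg. Origin: centre of the underside, z up. Octagon 46 mm across flats, z = 0 to 36 mm (grip here); round brass collar 36 mm across, z = 36 to 46; brass hex 28 mm across flats, z = 46 to 62, its top 6 mm tapering to 22 mm as a lead-in. At yaw 0 an octagon flat and a hex flat face +x.
- plug_collar (a point): On the fitting's axis at the collar's upper face, 46 mm above its underside; axes as the fitting's. With the bore's flats parallel to the hex's (every 60 degrees), a fitting socket's mouth comes to rest here; the too narrow one's stays 16 mm higher, on the hex's top; the too shallow one's goes over the hex but stops 8 mm higher.
- plug_top (a point): Centre of the brass hex's top face, 62 mm above the fitting's underside; axes as the fitting's.
- post_top (a point): Centre of the top face of the fixed fir post: 40 x 40 mm, 60 mm above the bench, on a 90 x 90 x 12 mm foot screwed to the bench. x and y along the post's sides, z up.
- socket_red: Hex socket, mouth down on the bench, about 0.22 kg: dark hexagonal skirt 50 mm across flats (58 corners), z = 0 to 30 mm; square steel shank 24 x 24 mm to grip, z = 30 to 70, red bands. Origin: centre of the mouth, z up; at yaw 0 a bore flat, a skirt flat and a shank face look to +x. Hex bore: one socket fits the plug (2 mm play, 23 mm deep), one is too narrow, one too shallow (8 mm); colour does not tell which.
- socket_white: Hex socket, mouth down on the bench, about 0.22 kg: dark hexagonal skirt 50 mm across flats (58 corners), z = 0 to 30 mm; square steel shank 24 x 24 mm to grip, z = 30 to 70, white bands. Origin: centre of the mouth, z up; at yaw 0 a bore flat, a skirt flat and a shank face look to +x. Hex bore: one socket fits the plug (2 mm play, 23 mm deep), one is too narrow, one too shallow (8 mm); colour does not tell which.
- socket_green: Hex socket, mouth down on the bench, about 0.22 kg: dark hexagonal skirt 50 mm across flats (58 corners), z = 0 to 30 mm; square steel shank 24 x 24 mm to grip, z = 30 to 70, green bands. Origin: centre of the mouth, z up; at yaw 0 a bore flat, a skirt flat and a shank face look to +x. Hex bore: one socket fits the plug (2 mm play, 23 mm deep), one is too narrow, one too shallow (8 mm); colour does not tell which.
- gate_valve: Bystander: brass gate valve, body 72 mm long along x, red handwheel 48 mm across, 80 mm tall. Origin under its centre.
- galv_union: Bystander: galvanized union, 46 mm across, 48 mm tall. Origin under its centre.
- porcelain_handle: Bystander: white porcelain handle standing upright, 30 mm across, 60 mm tall. Origin under its centre.
- iron_bushing: Bystander: dark iron hex bushing, 34 mm across flats, 26 mm tall. Origin under its centre.
- elbow: Bystander: steel pipe elbow lying flat, arms 48 mm long to +x and +y, 34 mm tall. Origin under its bend.
There are look-alikes about, which are no part of the job. What is shaped like the fitting but pink is not meant.

How it is judged:
By the outcome, as a careful person would: the job done as asked, in the order asked, and still so for the second after the job is handed in, while the arm keeps its last pose, push and grip.
It also fails if it takes over 72 s, if anything falls off the work surface, if the arm or the gripper's body presses on something with over 40 N, if the wrist force passes 120 N, or if a joint passes its speed limit or range.

## Working session

There is one attempt and no reset: what is moved stays moved. The work goes in short steps, Python scripts to look and compute and a tool call to move; the robot and the scene stay as the last step left them, time stands still between calls to the robot, and variables do not carry over. Pictures are saved under pics/ and viewed, about 8 in all and at most 12, crops included, and the job is handed in when it is done.

Besides the shell and the picture viewer there is one more tool, called after "Request:" as name(argument=value, ...), one argument or row to a line, values as JSON. drive_tool: Moves the arm, as the interface text tells. Its arguments: {"type":"object","properties":{"linear":{"type":"array","items":{"type":"array","items":{"type":"number"}}},"rot":{"type":"array","items":{"type":"array","items":{"type":"number"}}},"hand":{"type":"array","items":{"type":"number"}},"force":{"type":"number"}},"required":["linear","rot","hand"]}

```bash
mkdir -p pics; cat > h.py <<'E'
import numpy as np, cv2
from scipy.spatial.transform import Rotation as R
from station import manip, cams, order
def ray(m,uv):
    f=240/np.tan(np.radians(m["vfov"])/2)
    d=np.array([(uv[0]-m["cx"])/f,(uv[1]-m["cy"])/f]); s=d.copy()
    for _ in range(20): s=d/(1+m["k1"]*(s@s))
    Rm=R.from_rotvec(m["rvec"]).as_matrix(); o=-Rm.T@np.array(m["tvec"])
    v=Rm.T@np.array([s[0],s[1],1]); return o,v/np.linalg.norm(v)
def atz(m,uv,z):
    o,v=ray(m,uv); return o+v*(z-o[2])/v[2]
def tri(obs):
    A=np.zeros((3,3));b=np.zeros(3)
    for o,v in obs:
        P=np.eye(3)-np.outer(v,v);A+=P;b+=P@o
    x=np.linalg.solve(A,b)
    return x,max(np.linalg.norm((np.eye(3)-np.outer(v,v))@(x-o)) for o,v in obs)
def proj(m,X):
    f=240/np.tan(np.radians(m["vfov"])/2)
    c=R.from_rotvec(m["rvec"]).apply(X)+np.array(m["tvec"]); s=c[:2]/c[2]
    s=s*(1+m["k1"]*(s@s)); return np.array([s[0]*f+m["cx"],s[1]*f+m["cy"]])
def save(img,n): cv2.imwrite("pics/"+n,cv2.cvtColor(img,cv2.COLOR_RGB2BGR))
E
cat > a.py <<'E'
from h import *
np.set_printoptions(precision=4,suppress=True)
print(manip.tip_reach,manip.sense())
ims=[]
for c in["side","top"]:
    im=cams.snapshot(c);ims.append(im);m=cams.camera_model(c);print(c,m)
    for l in["fitting","plug_collar","plug_top","post_top","socket_red","socket_white","socket_green"]:
        for d in cams.spot_point(l,c)[:4]: 
            z={"plug_collar":.046,"plug_top":.062,"post_top":.06}.get(l,0)
            print(c,l,round(d["score"],2),np.round(d["at"],1),atz(m,d["at"],z))
save(ims[0],"side0.png");save(ims[1],"top0.png")
E
python3 a.py
```

```text
0.0726 {'t': 0.0, 'q': array([-1.5165,  0.5285,  1.4339,  0.    ,  1.1814, -0.1785]), 'qd': array([-0.0005, -0.0003, -0.0021,  0.0006, -0.0002,  0.002 ]), 'tau': array([  0.0011, -44.2344, -17.8023,  -0.    ,   0.0085,  -0.    ]), 'tcp_pos': array([ 0.1442, -0.6075,  0.3029]), 'tool_rot': array([ 0.9932,  0.1161,  0.0001, -0.0011]), 'force': array([ 0.0078, -0.4548,  0.2809]), 'ft_torque': array([-0.014 , -0.0435, -0.0126]), 'finger_gap': 0.9988369638334397}
side {'vfov': 47.52554381830284, 'cx': 324.40150374520493, 'cy': 235.3366940883158, 'k1': -0.028443807860072647, 'rvec': array([ 0.3663, -2.6249,  1.3936]), 'tvec': array([0.5282, 0.1362, 0.8519])}
side fitting 0.84 [329.9 346.6] [0.4865 0.1889 0.    ]
side fitting 0.78 [291.8 313.7] [0.566  0.1349 0.    ]
side plug_collar 0.61 [326.6 320.8] [0.4927 0.1834 0.046 ]
side plug_collar 0.56 [284.  294.3] [0.5736 0.1433 0.046 ]
side plug_top 0.89 [326.6 313.7] [0.4918 0.1856 0.062 ]
side plug_top 0.57 [282.5 285.2] [0.5759 0.1411 0.062 ]
side post_top 0.93 [330.5 246. ] [0.5337 0.0172 0.06  ]
side socket_red 0.97 [387.  195.3] [ 0.4906
[... 337 characters left out ...]
26, -2.2167,  0.0915]), 'tvec': array([-0.0186,  0.5591,  0.9202])}
top fitting 0.98 [244.7 230.7] [0.5658 0.1404 0.    ]
top fitting 0.59 [222.9 268.2] [0.4902 0.1833 0.    ]
top plug_collar 0.8 [237.9 230.7] [0.5635 0.1475 0.046 ]
top plug_collar 0.57 [216.8 270.1] [0.488  0.1869 0.046 ]
top plug_top 0.7 [242.8 225.8] [0.572  0.1361 0.062 ]
top plug_top 0.21 [317.5 143.5] [ 0.7304 -0.0045  0.062 ]
top post_top 0.96 [305.6 251. ] [0.5248 0.0175 0.06  ]
top socket_red 0.72 [457.2 266.4] [ 0.4941 -0.2936  0.    ]
top socket_white 0.57 [394.9 285.9] [ 0.4544 -0.1646  0.    ]
top socket_white 0.45 [277.4 321.3] [0.3838 0.0735 0.    ]
top socket_green 0.94 [402.3 214.3] [ 0.6007 -0.1806  0.    ]
```

```bash
python3 -c "
import cv2,numpy as np
t=cv2.imread('pics/top0.png');s=cv2.imread('pics/side0.png')
a=cv2.resize(t[150:350,180:480],(800,533),interpolation=3);cv2.imwrite('pics/topc.png',a)
cv2.imwrite('pics/sidec.png',cv2.resize(s[150:390,230:530],(750,600),interpolation=3))"
```

```text
(no output)
```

View pics/topc.png

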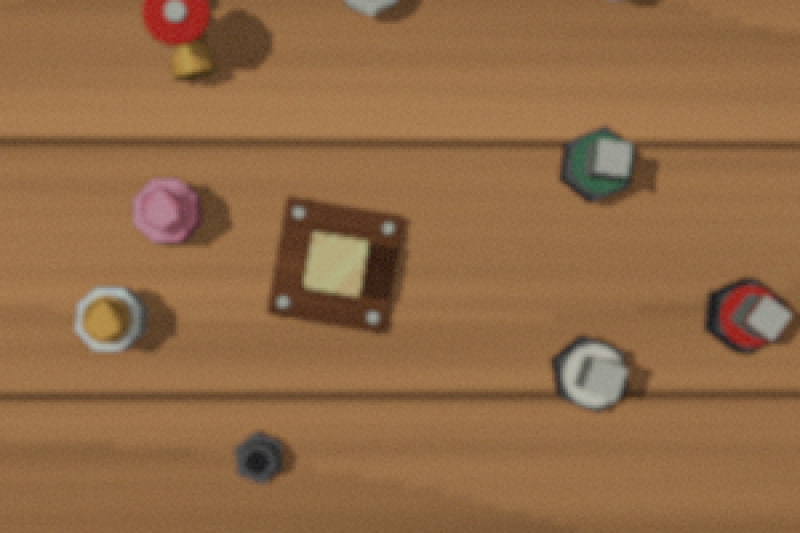

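View pics/sidec.png

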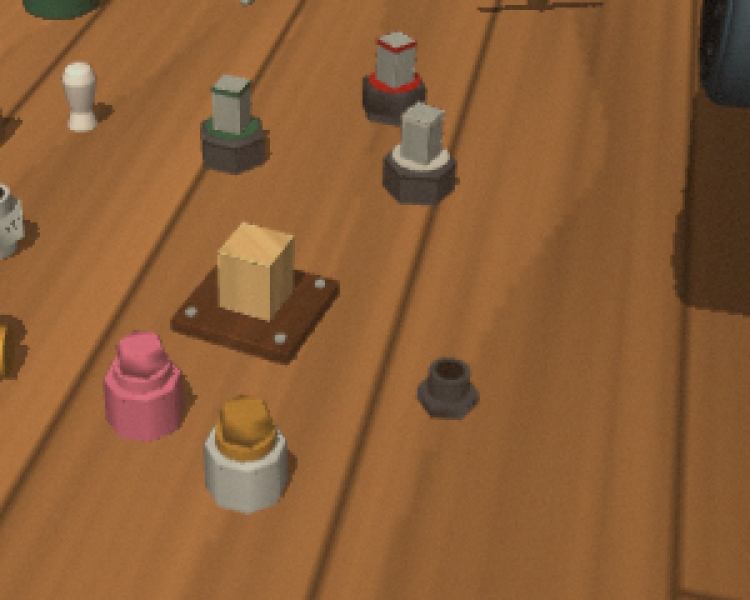

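The galvanized fitting with a brass plug is at top full-frame (220,270), in the side crop at (246,455). The pink look-alike is at top (242,229), side crop (143,390). The enlarged crops show the first has the galvanized octagon and brass hex, so that is the target.

```bash
cat >> h.py <<'E'
def plan(wps,yaw=None,step=38,rs=6.5):
    """wps: list of world TCP xyz; yaw: final tool-x heading deg (mod 180 picks nearest), spread from start"""
    s=manip.sense();p=s["tcp_pos"].copy();Q=R.from_quat(s["tool_rot"])
    x=Q.apply([1,0,0]);h=np.degrees(np.arctan2(x[1],x[0]))
    dy=0 if yaw is None else (yaw-h+90)%180-90
    # levelling+yaw target
    segs=[]
    for w in wps:
        w=np.array(w,float);d=w-p;n=int(np.ceil(np.linalg.norm(d)*1000/step));segs+= [d/n]*n if n else [];p=w
    n=max(len(segs),int(np.ceil(abs(dy)/rs)));segs+=[np.zeros(3)]*(n-len(segs))
    nr=int(np.ceil(abs(dy)/rs));L=[];Rr=[];hh=h
    for i,d in enumerate(segs):
        c,sn=np.cos(np.radians(hh)),np.sin(np.radians(hh))
        L.append([round(1000*(c*d[0]+sn*d[1]),1),round(1000*(sn*d[0]-c*d[1]),1),round(-1000*d[2],1)])
        r=dy/nr if i<nr else 0; Rr.append([0,0,round(-r,2)]);hh+=r
    z=Q.apply([0,0,1])
    print("pos",s["tcp_pos"].round(4),"head",round(h,2),"tilt",z.round(4),"dyaw",round(dy,1),"n",len(L));print("L",L);print("R",Rr)
E
python3 - <<'E'
from h import *
m=cams.camera_model("wrist");s=manip.sense()
Rm=R.from_rotvec(m["rvec"]).as_matrix();o=-Rm.T@m["tvec"];Q=R.from_quat(s["tool_rot"])
print("cam in tool",Q.inv().apply(o-s["tcp_pos"]),"axes",Q.inv().apply(Rm),m["vfov"],m["k1"])
S,T=cams.camera_model("side"),cams.camera_model("top")
for n,a,b in[("fit",(329.9,346.6),(222.9,268.2)),("post",(330.5,246),(305.6,251)),("red",(387,195.3),(457.2,266.4)),("white",(398.2,227.5),(394.9,285.9)),("green",(322.8,209.9),(402.3,214.3))]:
    print(n,*tri([ray(S,a),ray(T,b)]))
plan([[.45,-.25,.3],[.50,.13,.27]],30)
E
```

```text
cam in tool [ 0.07271974 -0.00064226 -0.06983344] axes [[-2.62630573e-04  9.99999965e-01  3.39010734e-05]
 [-9.58465513e-01 -2.42053486e-04 -2.85208348e-01]
 [-2.85208330e-01 -1.07397442e-04  9.58465543e-01]] 58.81520741822332 -0.10434369450743748
fit [ 0.48903529  0.18396685 -0.00553038] 0.0010170512540945715
post [0.52882994 0.01870176 0.06193032] 0.004253411767232796
red [ 0.49331256 -0.29626288 -0.00754944] 0.0005958805708065646
white [ 0.44968029 -0.16639629 -0.0040058 ] 0.004553230928054694
green [ 0.6030746  -0.17830122  0.00662024] 0.0030854219206932604
pos [ 0.1442 -0.6081  0.3039] head 13.34 tilt [ 0. -0. -1.] dyaw 16.7 n 24
L [[np.float64(29.2), np.float64(-21.4), np.float64(0.3)], [np.float64(31.2), np.float64(-18.4), np.float64(0.3)], [np.float64(32.8), np.float64(-15.3), np.float64(0.3)], [np.float64(34.1), np.float64(-12.1), np.float64(0.3)], [np.float64(34.1), np.float64(-12.1), np.float64(0.3)], [np.float64(34.1), np.float64(-12.1), np.float64(0.3)], [np.float64(34.1), np.float64(-12.1), np.float64(0.3)], [np.float64(34.1), np.float64(-12.1), np.float64(0.3)], [np.fl
[... 504 characters left out ...]
oat64(21.2), np.float64(-27.6), np.float64(2.7)], [np.float64(21.2), np.float64(-27.6), np.float64(2.7)], [np.float64(21.2), np.float64(-27.6), np.float64(2.7)], [np.float64(21.2), np.float64(-27.6), np.float64(2.7)], [np.float64(21.2), np.float64(-27.6), np.float64(2.7)], [np.float64(21.2), np.float64(-27.6), np.float64(2.7)], [np.float64(21.2), np.float64(-27.6), np.float64(2.7)]]
R [[0, 0, np.float64(-5.55)], [0, 0, np.float64(-5.55)], [0, 0, np.float64(-5.55)], [0, 0, 0], [0, 0, 0], [0, 0, 0], [0, 0, 0], [0, 0, 0], [0, 0, 0], [0, 0, 0], [0, 0, 0], [0, 0, 0], [0, 0, 0], [0, 0, 0], [0, 0, 0], [0, 0, 0], [0, 0, 0], [0, 0, 0], [0, 0, 0], [0, 0, 0], [0, 0, 0], [0, 0, 0], [0, 0, 0], [0, 0, 0]]
```

Request:
drive_tool(
  linear=[
    [36,-15,0],
    [36,-15,0],
    [36,-15,0],
    [36,-15,0],
    [36,-15,0],
    [36,-15,0],
    [36,-15,0],
    [36,-15,0],
    [36,-15,0],
    [36,-15,0],
    [36,-15,0],
    [0,0,0],
  ],
  rot=[
    [0,0,0],
    [0,0,0],
    [0,0,0],
    [0,0,0],
    [0,0,0],
    [0,0,0],
    [0,0,0],
    [0,0,0],
    [0,0,0],
    [0,0,0],
    [0,0,0],
    [0,0,0],
  ],
  hand=[85,85,85,85,85,85,85,85,85,85,85,85],
)

```text
t: 1.8
tcp_pos: [0.505, -0.3516, 0.3032]
tool_rot: [0.994, 0.111, 0.001, 0.005]
force: [-0.5, -0.4, 0.0]
finger_gap: 0.996
```

Request:
drive_tool(
  linear=[
    [8,-36,0],
    [8,-36,0],
    [8,-36,0],
    [8,-36,0],
    [0,0,0],
  ],
  rot=[
    [0,0,0],
    [0,0,0],
    [0,0,0],
    [0,0,0],
    [0,0,0],
  ],
  hand=[85,85,85,85,85],
)

```text
t: 2.22
tcp_pos: [0.5063, -0.1997, 0.3006]
tool_rot: [0.994, 0.112, 0.002, 0.006]
force: [-1.0, -0.8, -1.0]
finger_gap: 0.996
```

```bash
cat > w.py <<'E'
from h import *
import sys
np.set_printoptions(precision=4,suppress=True)
def look(name,labels):
    m=cams.camera_model("wrist");im=cams.snapshot("wrist");save(im,name)
    np.save("pics/"+name+".npy",m,allow_pickle=True)
    for l in labels:
        z={"plug_collar":.046,"plug_top":.062,"post_top":.06}.get(l,0)
        for d in cams.spot_point(l,"wrist")[:3]: print(l,round(d["score"],2),np.round(d["at"],1),atz(m,d["at"],z))
    return im,m
E
python3 - <<'E'
from w import *
look("w1.png",["socket_red","socket_white","socket_green"])
plan([[.50,.10,.27]],30,step=400)
E
```

```text
socket_red 0.82 [407.8 237.7] [ 0.4938 -0.289   0.    ]
socket_white 0.7 [267.9 256.3] [ 0.4487 -0.1683  0.    ]
socket_green 0.61 [313.4  85.1] [ 0.6033 -0.1763  0.    ]
pos [ 0.5083 -0.2071  0.3015] head 12.56 tilt [ 0.0102 -0.0187 -0.9998] dyaw 17.4 n 3
L [[np.float64(58.7), np.float64(-301.6), np.float64(31.5)], [np.float64(0.0), np.float64(0.0), np.float64(-0.0)], [np.float64(0.0), np.float64(0.0), np.float64(-0.0)]]
R [[0, 0, np.float64(-5.81)], [0, 0, np.float64(-5.81)], [0, 0, np.float64(-5.81)]]
```

View pics/w1.png

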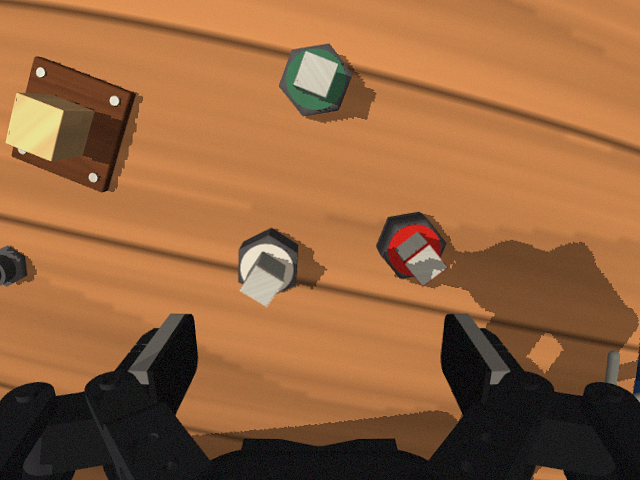

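Request:
drive_tool(
  linear=[
    [8,-38,4],
    [8,-38,4],
    [8,-38,4],
    [8,-38,4],
    [8,-38,4],
    [8,-38,4],
    [8,-38,4],
    [8,-38,4],
    [0,0,0],
  ],
  rot=[
    [0,0,0],
    [0,0,0],
    [0,0,0],
    [0,0,0],
    [0,0,0],
    [0,0,0],
    [0,0,0],
    [0,0,0],
    [0,0,0],
  ],
  hand=[85,85,85,85,85,85,85,85,85],
)

```text
t: 3.17
tcp_pos: [0.5203, 0.0928, 0.2613]
tool_rot: [0.995, 0.093, 0.012, 0.016]
force: [-0.4, -1.3, 0.0]
finger_gap: 0.997
```

```bash
python3 - <<'E'
from w import *
look("w2.png",["fitting","plug_top","plug_collar","post_top"])
s=manip.sense();print(s["tcp_pos"],R.from_quat(s["tool_rot"]).as_matrix())
E
```

```text
fitting 0.94 [191.1 234.4] [0.491  0.1835 0.    ]
fitting 0.75 [255. 146.] [0.5691 0.1432 0.    ]
plug_top 0.93 [243.1 151.8] [0.5681 0.1436 0.062 ]
plug_top 0.67 [165.5 259.9] [0.4889 0.1848 0.062 ]
plug_collar 0.98 [172.5 252.8] [0.4891 0.1848 0.046 ]
plug_collar 0.95 [245.8 148.7] [0.5691 0.1442 0.046 ]
post_top 0.78 [420.7 240.5] [0.5317 0.0188 0.06  ]
post_top 0.65 [297.6 368.9] [0.4217 0.0836 0.06  ]
[0.521  0.0868 0.2623] [[ 0.9833  0.1795  0.0287]
 [ 0.1804 -0.983  -0.0329]
 [ 0.0223  0.0375 -0.999 ]]
```

View pics/w2.png

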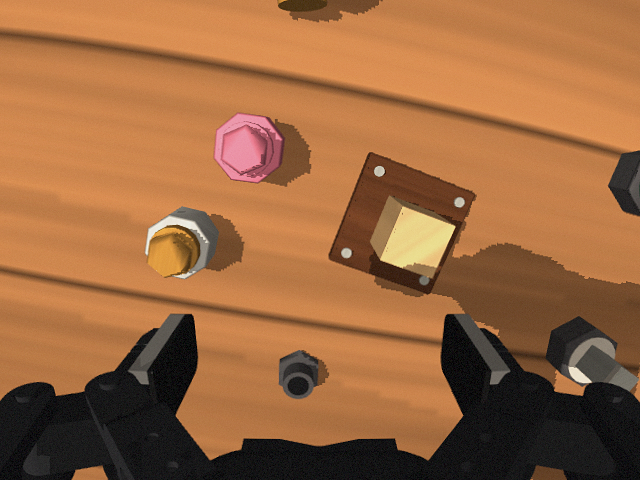

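```bash
cat >> h.py <<'E'
def rect(img,m,c,z,half=.04,n=260):
    g=np.linspace(-half,half,n)
    # picture: right=+x world, up=+y world
    Y,X=np.meshgrid(-g+c[1],g+c[0],indexing="ij")
    P=np.stack([X,Y,np.full_like(X,z)],-1).reshape(-1,3)
    f=240/np.tan(np.radians(m["vfov"])/2)
    q=R.from_rotvec(m["rvec"]).apply(P)+np.array(m["tvec"]);s=q[:,:2]/q[:,2:]
    s=s*(1+m["k1"]*(s**2).sum(1,keepdims=True))*f+[m["cx"],m["cy"]]
    mp=s.reshape(n,n,2).astype(np.float32)
    return cv2.remap(img,mp[...,0],mp[...,1],cv2.INTER_CUBIC)
def load(n):
    return cv2.cvtColor(cv2.imread("pics/"+n),cv2.COLOR_BGR2RGB),np.load("pics/"+n+".npy",allow_pickle=True).item()
def edgeang(im,period,r0=0,r1=999):
    g=cv2.GaussianBlur(cv2.cvtColor(im,cv2.COLOR_RGB2GRAY).astype(np.float32),(0,0),2)
    gx=cv2.Sobel(g,-1,1,0);gy=-cv2.Sobel(g,-1,0,1);n=im.shape[0]
    yy,xx=np.mgrid[:n,:n]-n/2;r=np.hypot(xx,yy);w=np.hypot(gx,gy)**2*((r>=r0)&(r<=r1))
    a=np.degrees(np.arctan2(gy,gx))%period
    h=np.histogram(a,bins=int(period),range=(0,period),weights=w)[0];h=h/h.max()
    h=sum(np.roll(h,k) for k in(-1,0,1))
    i=np.argsort(h)[::-1][:4];return [(int(k),round(float(h[k]),2)) for k in i]
E
python3 - <<'E'
from h import *
a,ma=load("w1.png");b,mb=load("w2.png")
t=[]
for im,m,c,z,p,r in[(b,mb,(.4895,.1845),.036,45,110),(b,mb,(.4895,.1845),.062,60,60),(b,mb,(.5317,.0188),.06,90,110),(a,ma,(.4935,-.2925),.07,90,60),(a,ma,(.449,-.1675),.07,90,60),(a,ma,(.603,-.178),.07,90,60)]:
    x=rect(im,m,c,z);print(c,z,edgeang(x,p,0,r));cv2.circle(x,(130,130),2,(0,0,255),-1);t.append(x)
save(np.vstack([np.hstack(t[:3]),np.hstack(t[3:])]),"tiles.png")
E
```

```text
(0.4895, 0.1845) 0.036 [(41, 2.68), (40, 2.47), (42, 2.25), (39, 1.91)]
(0.4895, 0.1845) 0.062 [(26, 2.62), (28, 2.42), (27, 2.41), (25, 2.29)]
(0.5317, 0.0188) 0.06 [(80, 2.45), (79, 2.33), (81, 1.96), (78, 1.91)]
(0.4935, -0.2925) 0.07 [(53, 2.77), (54, 2.76), (52, 2.74), (51, 2.72)]
(0.449, -0.1675) 0.07 [(69, 2.79), (68, 2.68), (70, 2.4), (67, 2.34)]
(0.603, -0.178) 0.07 [(81, 2.66), (82, 2.41), (80, 2.2), (83, 1.88)]
```

View pics/tiles.png

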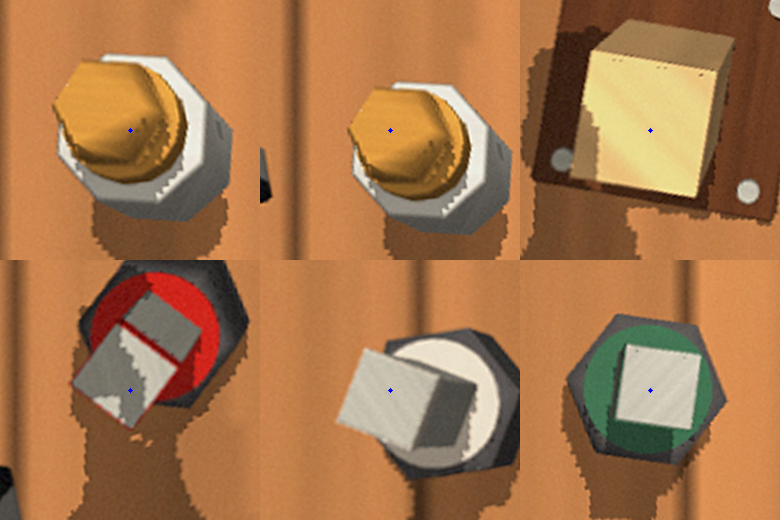

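Octagon flats are at about 41° (mod 45), so the jaws will close along 86°. The hex normal is about 26° and the green skirt about 83°. The fitting centre is at (0.4897, 0.1845).

```bash
cat >> h.py <<'E'
def go(w,yaw,step=38,rs=6.5,free=True):
    "one leg: level, turn to heading yaw (deg), shift to w; prints rows in tool axes (rotation then constant)"
    s=manip.sense();p=s["tcp_pos"];Q=R.from_quat(s["tool_rot"])
    x=Q.apply([1,0,0]);h=np.degrees(np.arctan2(x[1],x[0]))
    if free: yaw=h+((yaw-h+90)%180-90)
    T=R.from_euler("z",yaw,degrees=True)*R.from_rotvec([np.pi,0,0])
    rv=(Q.inv()*T).as_rotvec(degrees=True);d=np.array(w)-p
    n=max(int(np.ceil(np.linalg.norm(d)*1000/step)),int(np.ceil(np.linalg.norm(rv)/rs)),1)
    out=[];q=Q
    for i in range(n):
        out.append((q.inv().apply(d)*1000/n).round(1).tolist());q=q*R.from_rotvec(rv/n,degrees=True)
    print("pos",p.round(4),"head",round(h,1),"q6",s["q"][5].round(2),"n",n,"rot/row",(rv/n).round(2).tolist());print(str(out).replace(" ",""))
E
python3 -c "
from h import *
go([.4897,.1845,.17],-4)"
```

```text
pos [0.521  0.0868 0.2623] head 10.4 q6 1.38 n 4 rot/row [0.49, -0.39, 3.59]
[[-3.8,-26.3,22.0],[-5.3,-25.8,22.3],[-6.7,-25.2,22.5],[-8.1,-24.6,22.8]]
```

Request:
drive_tool(
  linear=[
    [-4,-26,22],
    [-5,-26,22],
    [-7,-25,22.5],
    [-8,-25,23],
    [0,0,0],
    [0,0,0],
  ],
  rot=[
    [0.5,-0.4,3.6],
    [0.5,-0.4,3.6],
    [0.5,-0.4,3.6],
    [0.5,-0.4,3.6],
    [0,0,0],
    [0,0,0],
  ],
  hand=[85,85,85,85,85,85],
)

```text
t: 3.92
tcp_pos: [0.4989, 0.1751, 0.17]
tool_rot: [0.999, -0.053, 0.006, 0.0]
force: [-0.3, 0.4, 0.4]
finger_gap: 0.992
```

```bash
python3 - <<'E'
from w import *
im,m=look("w3.png",["plug_top","plug_collar","fitting"])
for c,z,p,r in[((.4897,.1845),.036,45,110),((.4897,.1845),.062,60,60)]:print(edgeang(rect(im,m,c,z),p,0,r))
go([.4897,.1845,.077],-4)
E
```

```text
plug_top 0.81 [375.6 121.8] [0.5683 0.1453 0.062 ]
plug_top 0.7 [299.2 308.1] [0.4898 0.1858 0.062 ]
plug_collar 0.87 [373.3 121.2] [0.5685 0.1442 0.046 ]
plug_collar 0.7 [301.2 296.2] [0.4889 0.1857 0.046 ]
fitting 0.75 [364.4 118.1] [0.5702 0.1432 0.    ]
fitting 0.73 [302.4 262.7] [ 0.491   0.1865 -0.    ]
[(41, 2.19), (40, 2.13), (42, 1.78), (39, 1.47)]
[(12, 2.34), (11, 2.33), (24, 2.28), (25, 2.26)]
pos [0.4996 0.1749 0.1714] head -6.1 q6 1.81 n 3 rot/row [-0.02, -0.28, -0.7]
[[-4.1,-2.8,31.4],[-3.9,-2.9,31.4],[-3.7,-2.9,31.5]]
```

Request:
drive_tool(
  linear=[
    [-6,-5,0],
    [-5,-5,0],
    [0,0,30],
    [0,0,30],
    [0,0,30],
    [0,0,2],
    [0,0,0],
  ],
  rot=[
    [0,-0.4,-0.9],
    [0,-0.4,-0.9],
    [0,0,0],
    [0,0,0],
    [0,0,0],
    [0,0,0],
    [0,0,0],
  ],
  hand=[85,85,85,85,85,85,85],
)

```text
t: 4.7
tcp_pos: [0.4951, 0.1861, 0.0841]
tool_rot: [0.999, -0.036, 0.008, -0.002]
force: [-0.3, 0.8, 0.0]
finger_gap: 0.993
```

```bash
python3 -c "
from h import *
go([.4898,.1853,.077],-4.5)"
```

```text
pos [0.4951 0.1861 0.0841] head -4.1 q6 1.79 n 1 rot/row [-0.29, -0.93, 0.37]
[[-5.4,1.3,7.0]]
```

Now the final adjustment and the grip.

Request:
drive_tool(
  linear=[
    [-5.5,1,7],
    [0,0,0.5],
    [0,0,0],
    [0,0,0],
    [0,0,0],
    [0,0,0],
    [0,0,0],
    [0,0,0],
  ],
  rot=[
    [-0.3,-0.9,0.4],
    [0,0,0],
    [0,0,0],
    [0,0,0],
    [0,0,0],
    [0,0,0],
    [0,0,0],
    [0,0,0],
  ],
  hand=[85,30,30,30,30,30,30,30],
  force=70,
)

```text
t: 5.37
tcp_pos: [0.4911, 0.1863, 0.0828]
tool_rot: [0.999, -0.039, 0.004, -0.001]
force: [-0.5, -0.2, -3.5]
finger_gap: 0.525
```

```bash
python3 -c "
from h import *
s=manip.sense();print(s['finger_gap']*85.4,s['force'])
go([.49,.185,.17],-4.5)"
```

```text
44.85469365447198 [-0.48024889 -0.18442508 -3.53873211]
pos [0.4911 0.1863 0.0828] head -4.5 q6 1.8 n 3 rot/row [-0.03, -0.15, 0.01]
[[-0.1,0.4,-29.1],[-0.2,0.4,-29.1],[-0.3,0.4,-29.1]]
```

Request:
drive_tool(
  linear=[
    [0,0,-20],
    [0,0,-30],
    [0,0,-35],
    [0,0,-30],
    [-3,36,-10],
    [-8,36,0],
    [-8,36,0],
    [-8,36,0],
    [-8,20,0],
    [0,0,0],
  ],
  rot=[
    [0,0,0],
    [0,0,0],
    [0,0,0],
    [0,0,0],
    [0,0,0],
    [0,0,0],
    [0,0,0],
    [0,0,0],
    [0,0,0],
    [0,0,0],
  ],
  hand=[30,30,30,30,30,30,30,30,30,30],
)

```text
t: 6.2
tcp_pos: [0.4412, 0.022, 0.2116]
tool_rot: [0.999, -0.035, 0.004, 0.0]
force: [-0.8, 1.2, -3.9]
finger_gap: 0.527
```

```bash
python3 - <<'E'
from w import *
im,m=look("w4.png",["post_top","plug_top","plug_collar"])
s=manip.sense();print(s["tcp_pos"],s["finger_gap"]*85.4,s["force"])
t=[rect(im,m,(.53,.0195),.06,.04,400)];print(edgeang(t[0],90,0,170))
cv2.circle(t[0],(200,200),2,(0,0,255),-1)
save(np.hstack([t[0],cv2.resize(im,(400,300))[:,:].copy() if 0 else cv2.copyMakeBorder(cv2.resize(im,(400,300)),0,100,0,0,0)]),"w4c.png")
go([.53,.0195,.17],-4.5)
E
```

```text
plug_top 0.87 [315.  418.1] [0.3368 0.0324 0.062 ]
plug_top 0.75 [60.5 32.8] [0.5688 0.1442 0.062 ]
plug_collar 0.87 [319.3 383.8] [0.3508 0.0288 0.046 ]
plug_collar 0.71 [74.3 39.9] [0.568  0.1459 0.046 ]
[0.4438 0.025  0.2117] 44.66448234758079 [-0.6909  1.0082 -4.0742]
[(82, 2.71), (83, 2.52), (81, 2.48), (78, 2.43)]
pos [0.4438 0.025  0.2117] head -3.8 q6 1.44 n 3 rot/row [-0.02, -0.23, 0.24]
[[28.6,-0.0,14.3],[28.7,-0.2,14.1],[28.7,-0.3,14.0]]
```

View pics/w4c.png

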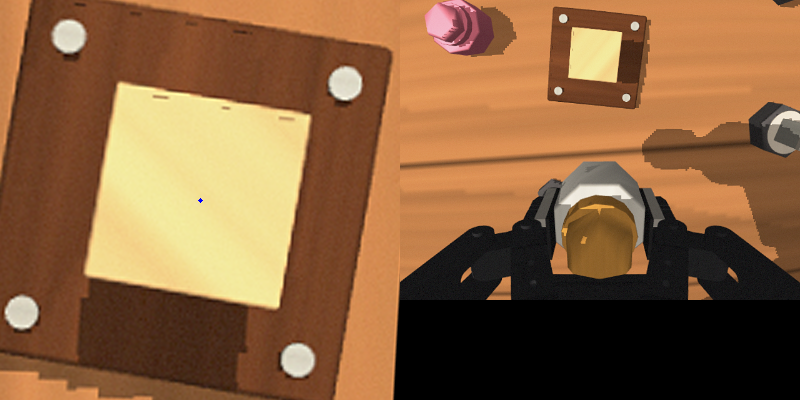

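```bash
python3 - <<'E'
from h import *
im,m=load("w4.png")
# tool pose consistent with m
Rm=R.from_rotvec(m["rvec"]).as_matrix();o=-Rm.T@m["tvec"]
A=np.array([[-2.62630573e-04,1,3.39e-05],[-.958465513,-2.42e-4,-.28520835],[-.28520833,-1.07e-4,.958465543]])
Qm=Rm.T@A; tcp=o-Qm@np.array([.07272,-.00064,-.06983])
for uv,dz in(((315,418.1),.0828-.062),((319.3,383.8),.0828-.046)):
    p=atz(m,uv,tcp[2]-dz);print("in tool",Qm.T@(p-tcp))
E
```

```text
in tool [-0.00141479 -0.00165338  0.02078803]
in tool [-0.00208865 -0.00052679  0.03678313]
```

Request:
drive_tool(
  linear=[
    [29,0,12],
    [29,0,12],
    [29,0,10],
    [0,0,0],
    [0,0,0],
  ],
  rot=[
    [0,-0.2,0],
    [0,-0.2,0],
    [0,-0.2,0],
    [0,0,0],
    [0,0,0],
  ],
  hand=[30,30,30,30,30],
)

```text
t: 6.82
tcp_pos: [0.5341, 0.0266, 0.1754]
tool_rot: [1.0, -0.028, -0.0, -0.001]
force: [-1.5, 0.9, -4.2]
finger_gap: 0.521
```

```bash
python3 -c "
from h import *
go([.5312,.0203,.15],-4)"
```

```text
pos [0.5341 0.0266 0.1754] head -3.2 q6 1.46 n 1 rot/row [-0.13, 0.01, 0.78]
[[-2.5,6.5,25.4]]
```

Request:
drive_tool(
  linear=[
    [-2.5,6.5,10],
    [0,0,8],
    [0,0,0],
    [0,0,0],
  ],
  rot=[
    [-0.1,0,0.8],
    [0,0,0],
    [0,0,0],
    [0,0,0],
  ],
  hand=[30,30,30,30],
)

```text
t: 7.15
tcp_pos: [0.532, 0.0246, 0.1558]
tool_rot: [0.999, -0.032, 0.0, -0.001]
force: [-0.4, 0.0, -3.2]
finger_gap: 0.524
```

```bash
python3 -c "
from h import *
go([.5312,.0203,.145],-4)"
```

```text
pos [0.532  0.0246 0.1558] head -3.7 q6 1.47 n 1 rot/row [-0.08, -0.02, 0.35]
[[-0.6,4.4,10.8]]
```

Request:
drive_tool(
  linear=[
    [-0.5,5,5],
    [-0.3,1,4],
    [0,0,0],
    [0,0,0],
  ],
  rot=[
    [-0.1,0,0.4],
    [0,0,0],
    [0,0,0],
    [0,0,0],
  ],
  hand=[30,30,30,30],
)

```text
t: 7.48
tcp_pos: [0.5302, 0.0194, 0.1468]
tool_rot: [0.999, -0.035, 0.0, 0.0]
force: [0.8, 0.4, -3.5]
finger_gap: 0.527
```

```bash
python3 -c "
from h import *
go([.5312,.0203,.143],-4)"
```

```text
pos [0.5302 0.0194 0.1468] head -4.0 q6 1.47 n 1 rot/row [0.02, -0.05, 0.02]
[[0.9,-1.0,3.8]]
```

Request:
drive_tool(
  linear=[
    [1,-1,2],
    [0,0,2],
    [0,0,1],
    [0,0,0],
  ],
  rot=[
    [0,0,0],
    [0,0,0],
    [0,0,0],
    [0,0,0],
  ],
  hand=[30,30,30,30],
)

```text
t: 7.82
tcp_pos: [0.5317, 0.0201, 0.1421]
tool_rot: [0.999, -0.035, 0.001, 0.0]
force: [-1.4, 0.5, -5.0]
finger_gap: 0.526
```

```bash
python3 -c "
from h import *
go([.5312,.0203,.143],-4);print(manip.sense()['force'])"
```

```text
pos [0.5317 0.0201 0.1421] head -4.0 q6 1.47 n 1 rot/row [0.03, -0.13, -0.02]
[[-0.6,-0.2,-0.9]]
[-1.35006056  0.45500669 -4.97956493]
```

Request:
drive_tool(
  linear=[
    [-0.5,0,1],
    [0,0,1],
    [0,0,0.5],
    [0,0,0],
  ],
  rot=[
    [0,0,0],
    [0,0,0],
    [0,0,0],
    [0,0,0],
  ],
  hand=[30,30,30,30],
)

```text
t: 8.15
tcp_pos: [0.5316, 0.0201, 0.1414]
tool_rot: [0.999, -0.035, 0.002, 0.0]
force: [0.1, 0.5, -4.0]
finger_gap: 0.527
```

Request:
drive_tool(
  linear=[
    [0,0,2],
    [0,0,2],
    [0,0,0],
  ],
  rot=[
    [0,0,0],
    [0,0,0],
    [0,0,0],
  ],
  hand=[30,30,30],
)

```text
t: 8.4
tcp_pos: [0.5318, 0.02, 0.142]
tool_rot: [0.999, -0.035, 0.003, 0.001]
force: [0.1, -0.5, -3.8]
finger_gap: 0.528
```

Request:
drive_tool(
  linear=[
    [0,0,0],
    [0,0,0],
    [0,0,0],
    [0,0,0],
    [0,0,0],
    [0,0,-30],
    [0,0,-35],
    [0,0,-35],
    [0,0,0],
    [0,0,0],
  ],
  rot=[
    [0,0,0],
    [0,0,0],
    [0,0,0],
    [0,0,0],
    [0,0,0],
    [0,0,0],
    [0,0,0],
    [0,0,0],
    [0,0,0],
    [0,0,0],
  ],
  hand=[60,75,85,85,85,85,85,85,85,85],
)

```text
t: 9.23
tcp_pos: [0.5321, 0.0199, 0.2433]
tool_rot: [0.999, -0.035, 0.002, 0.0]
force: [-0.0, -0.3, 0.1]
finger_gap: 0.996
```

```bash
python3 - <<'E'
from w import *
im,m=look("w5.png",["plug_top","plug_collar"])
for l,z in(("plug_top",.122),("plug_collar",.106)):
    for d in cams.spot_point(l,"wrist")[:3]: print(l,d["score"],atz(m,d["at"],z))
a=rect(im,m,(.53,.02),.096,.04,290);b=rect(im,m,(.53,.02),.122,.04,290)
print(edgeang(a,45,60,145),edgeang(b,60,0,70))
for x in(a,b): cv2.circle(x,(145,145),2,(0,0,255),-1)
sd=cams.snapshot("side")
save(np.hstack([a,b,cv2.resize(sd[190:290,290:365],(218,290),interpolation=3)]),"w5c.png")
E
```

```text
plug_top 0.74 [264.3 387.6] [0.429  0.0657 0.062 ]
plug_top 0.73 [316.4 277.5] [0.5081 0.0237 0.062 ]
plug_top 0.55 [110.2 197.8] [0.5685 0.1461 0.062 ]
plug_collar 0.94 [122.3 191.3] [0.5698 0.1453 0.046 ]
plug_collar 0.37 [318.4 276.5] [0.5026 0.0228 0.046 ]
plug_top 0.74 [0.4708 0.0537 0.122 ]
plug_top 0.73 [0.5311 0.0217 0.122 ]
plug_top 0.55 [0.577  0.1149 0.122 ]
plug_collar 0.94 [0.5775 0.1162 0.106 ]
plug_collar 0.37 [0.5254 0.0212 0.106 ]
[(41, 2.41), (40, 2.34), (42, 1.86), (39, 1.7)] [(27, 2.69), (28, 2.56), (26, 2.5), (29, 2.4)]
```

View pics/w5c.png

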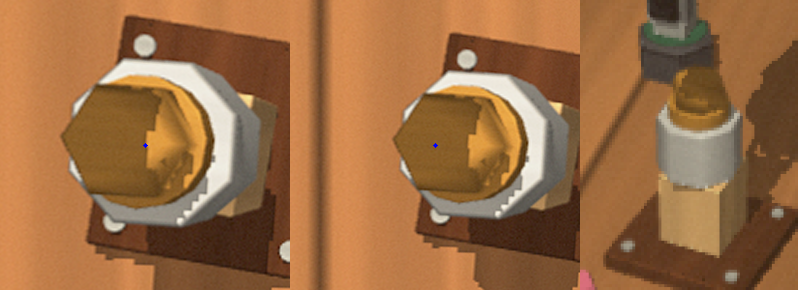

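```bash
python3 - <<'E'
from h import *
im,m=load("w1.png")
for n,c in(("red",(.4935,-.2915)),("white",(.4487,-.167)),("green",(.603,-.1775))):
    for z in(0,.03):
        x=rect(im,m,c,z,.04,260);print(n,z,edgeang(x,60,75,105))
go([.595,-.1775,.21],-8)
E
```

```text
red 0 [(19, 2.79), (21, 2.76), (20, 2.74), (22, 2.6)]
red 0.03 [(19, 2.71), (20, 2.56), (18, 2.39), (21, 2.27)]
white 0 [(38, 2.86), (39, 2.8), (37, 2.74), (40, 2.62)]
white 0.03 [(39, 2.56), (40, 2.53), (38, 2.2), (41, 1.86)]
green 0 [(21, 2.89), (22, 2.78), (51, 2.68), (20, 2.64)]
green 0.03 [(22, 2.72), (21, 2.68), (20, 2.51), (23, 2.5)]
pos [0.5312 0.02   0.241 ] head -4.0 q6 1.47 n 6 rot/row [0.0, 0.01, 0.66]
[[12.9,32.1,5.1],[13.3,31.9,5.1],[13.7,31.8,5.1],[14.0,31.6,5.2],[14.4,31.5,5.2],[14.8,31.3,5.2]]
```

Request:
drive_tool(
  linear=[
    [13,32,5],
    [13,32,5],
    [14,32,5],
    [14,32,5],
    [15,32,5],
    [15,32,6],
    [0,0,0],
    [0,0,0],
  ],
  rot=[
    [0,0,0.7],
    [0,0,0.7],
    [0,0,0.7],
    [0,0,0.7],
    [0,0,0.7],
    [0,0,0.7],
    [0,0,0],
    [0,0,0],
  ],
  hand=[85,85,85,85,85,85,85,85],
)

```text
t: 10.2
tcp_pos: [0.5942, -0.1855, 0.1976]
tool_rot: [0.997, -0.071, -0.009, -0.003]
force: [-0.1, 1.0, 0.2]
finger_gap: 0.996
```

```bash
cat > shank.py <<'E'
from w import *
def shank(name,label,c,period=90):
    im,m=look(name,[label])
    x=rect(im,m,c,.07,.035,350);print("shank",edgeang(x,90,0,85),"skirt",edgeang(rect(im,m,c,.03,.04,260),60,75,105))
    hsv=cv2.cvtColor(x,cv2.COLOR_RGB2HSV);mk=((hsv[...,1]<50)&(hsv[...,2]>120)).astype(np.uint8)
    n,lb,st,ce=cv2.connectedComponentsWithStats(mk)
    for i in range(1,n):
        if st[i,4]>5000:
            r=cv2.minAreaRect(np.argwhere(lb==i)[:,::-1].astype(np.float32))
            print("top rect centre",c[0]+(r[0][0]-175)*2e-4,c[1]-(r[0][1]-175)*2e-4,"size mm",np.array(r[1])*.2,"ang",-r[2])
    cv2.circle(x,(175,175),2,(0,0,255),-1);save(x,"c_"+name)
E
python3 - <<'E'
from shank import *
shank("w6.png","socket_green",(.603,-.1775))
go([.603,-.1775,.19],-9)
E
```

```text
socket_green 0.83 [306.2 211.9] [ 0.6058 -0.1775  0.    ]
shank [(81, 2.52), (82, 2.28), (80, 1.93), (83, 1.47)] skirt [(19, 2.72), (20, 2.69), (21, 2.62), (22, 2.32)]
top rect centre 0.6059380065917969 -0.17703400268554687 size mm [23.7305 23.6456] ang -8.130102157592773
pos [ 0.594  -0.1844  0.1981] head -8.1 q6 1.23 n 1 rot/row [-0.19, 0.98, 0.93]
[[8.1,-8.1,8.0]]
```

Request:
drive_tool(
  linear=[
    [11,-8,8],
    [0,0,30],
    [0,0,30],
    [0,0,15],
    [0,0,0],
    [0,0,0],
  ],
  rot=[
    [-0.2,1,0.4],
    [0,0,0],
    [0,0,0],
    [0,0,0],
    [0,0,0],
    [0,0,0],
  ],
  hand=[85,85,85,85,85,85],
)

```text
t: 10.8
tcp_pos: [0.6052, -0.1687, 0.1142]
tool_rot: [0.998, -0.069, 0.0, -0.001]
force: [-0.4, 0.5, 0.8]
finger_gap: 0.997
```

```bash
python3 -c "
from h import *
go([.6055,-.1772,.106],-8.5)"
```

```text
pos [ 0.6052 -0.1687  0.1142] head -8.0 q6 1.26 n 1 rot/row [-0.09, -0.0, 0.54]
[[1.4,8.4,8.2]]
```

Request:
drive_tool(
  linear=[
    [1.5,8.5,4],
    [0,0,4],
    [0,0,0],
    [0,0,0],
  ],
  rot=[
    [0,0,0.5],
    [0,0,0],
    [0,0,0],
    [0,0,0],
  ],
  hand=[85,85,85,85],
)

```text
t: 11.13
tcp_pos: [0.6067, -0.1764, 0.1093]
tool_rot: [0.997, -0.073, 0.002, 0.0]
force: [0.3, 0.6, 0.2]
finger_gap: 0.991
```

```bash
python3 -c "
from h import *
go([.6055,-.1772,.106],-8.5)"
```

```text
pos [ 0.6067 -0.1764  0.1093] head -8.3 q6 1.25 n 1 rot/row [-0.02, -0.25, 0.16]
[[-1.1,1.0,3.3]]
```

Request:
drive_tool(
  linear=[
    [-1,1,4],
    [0,0,0],
    [0,0,0],
    [0,0,0],
    [0,0,0],
    [0,0,0],
    [0,0,0],
    [0,0,0],
    [0,0,0],
  ],
  rot=[
    [0,-0.2,0.1],
    [0,0,0],
    [0,0,0],
    [0,0,0],
    [0,0,0],
    [0,0,0],
    [0,0,0],
    [0,0,0],
    [0,0,0],
  ],
  hand=[85,10,10,10,10,10,10,10,10],
  force=50,
)

```text
t: 11.88
tcp_pos: [0.6066, -0.1785, 0.1075]
tool_rot: [0.997, -0.074, 0.002, 0.001]
force: [-0.3, 0.3, 0.4]
finger_gap: 0.273
```

```bash
python3 -c "
from h import *
s=manip.sense();print(s['finger_gap']*85.4,s['force'])
go([.6055,-.1772,.25],-8.5)"
```

```text
23.350953035994884 [-0.26597184  0.3378094   0.3814832 ]
pos [ 0.6066 -0.1785  0.1075] head -8.5 q6 1.26 n 4 rot/row [0.02, -0.07, 0.0]
[[-0.1,-0.2,-35.6],[-0.2,-0.2,-35.6],[-0.2,-0.3,-35.6],[-0.3,-0.3,-35.6]]
```

Request:
drive_tool(
  linear=[
    [0,0,-36],
    [0,0,-36],
    [0,0,-36],
    [0,0,-36],
    [-27,-28,0],
    [-27,-28,0],
    [-27,-28,0],
    [-27,-28,0],
    [-27,-28,0],
    [-27,-28,0],
    [-10,-8,0],
    [0,0,0],
    [0,0,0],
  ],
  rot=[
    [0,0,0],
    [0,0,0],
    [0,0,0],
    [0,0,0],
    [0,0,-0.8],
    [0,0,-0.8],
    [0,0,-0.8],
    [0,0,-0.8],
    [0,0,-0.8],
    [0,0,-0.8],
    [0,0,0],
    [0,0,0],
    [0,0,0],
  ],
  hand=[10,10,10,10,10,10,10,10,10,10,10,10,10],
)

```text
t: 12.97
tcp_pos: [0.4464, 0.021, 0.2522]
tool_rot: [0.999, -0.032, -0.001, -0.0]
force: [0.6, -1.0, -1.3]
finger_gap: 0.273
```

```bash
python3 - <<'E'
from w import *
im,m=look("w7.png",[])
s=manip.sense();print(s["finger_gap"]*85.4,s["force"])
for l,z in(("plug_top",.122),("plug_collar",.106)):
    for d in cams.spot_point(l,"wrist")[:3]: print(l,round(d["score"],2),np.round(d["at"]),atz(m,d["at"],z))
a=rect(im,m,(.53,.0205),.096,.035,350);b=rect(im,m,(.53,.0205),.122,.035,350)
print(edgeang(a,45,80,150),edgeang(b,60,0,75))
for x in(a,b): cv2.circle(x,(175,175),2,(0,0,255),-1)
save(np.hstack([a,b]),"w7c.png")
go([.5315,.0208,.245],-3.5)
E
```

```text
23.54629281181094 [-0.5613  0.1882 -2.134 ]
plug_top 0.92 [99. 50.] [0.5571 0.1146 0.122 ]
plug_top 0.74 [307.  89.] [0.5315 0.0214 0.122 ]
plug_collar 0.94 [311.  93.] [0.5306 0.0202 0.106 ]
plug_collar 0.85 [109.  52.] [0.5585 0.117  0.106 ]
plug_collar 0.63 [258. 293.] [0.4281 0.0565 0.106 ]
[(41, 2.36), (40, 2.2), (42, 1.76), (39, 1.38)] [(25, 2.85), (26, 2.85), (24, 2.75), (27, 2.49)]
pos [0.4483 0.0196 0.2522] head -3.8 q6 1.43 n 3 rot/row [0.0, -0.01, -0.11]
[[27.6,-2.3,2.4],[27.6,-2.2,2.4],[27.6,-2.2,2.4]]
```

View pics/w7c.png

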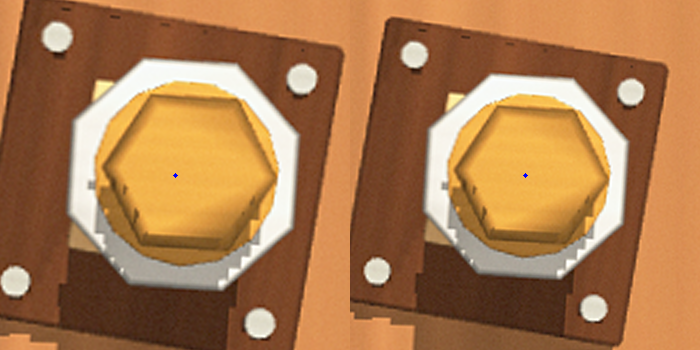

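Request:
drive_tool(
  linear=[
    [28,-1,2],
    [28,-1,2],
    [28,-1,2],
    [0,0,0],
    [0,0,0],
  ],
  rot=[
    [0,0,0.2],
    [0,0,0.2],
    [0,0,0.2],
    [0,0,0],
    [0,0,0],
  ],
  hand=[10,10,10,10,10],
)

```text
t: 13.53
tcp_pos: [0.5414, 0.0098, 0.2448]
tool_rot: [0.999, -0.043, 0.002, 0.001]
force: [0.5, 1.1, -0.7]
finger_gap: 0.28
```

```bash
python3 -c "
from h import *
go([.532,.0208,.235],-4.5)"
```

```text
pos [0.5414 0.0098 0.2448] head -4.9 q6 1.47 n 1 rot/row [0.08, -0.29, -0.45]
[[-10.4,-10.2,9.7]]
```

Request:
drive_tool(
  linear=[
    [-8,-8,0],
    [-2,-2,0],
    [0,0,0],
    [0,0,0],
  ],
  rot=[
    [0,-0.3,-0.4],
    [0,0,0],
    [0,0,0],
    [0,0,0],
  ],
  hand=[10,10,10,10],
)

```text
t: 13.87
tcp_pos: [0.5314, 0.0192, 0.2437]
tool_rot: [0.999, -0.041, -0.001, 0.001]
force: [-0.5, -0.2, -1.1]
finger_gap: 0.272
```

```bash
python3 -c "
from h import *
go([.532,.0208,.235],-4.5)"
```

```text
pos [0.5314 0.0192 0.2437] head -4.7 q6 1.48 n 1 rot/row [0.09, 0.15, -0.22]
[[0.5,-1.6,8.7]]
```

Request:
drive_tool(
  linear=[
    [0.5,-2,4],
    [0,0,4],
    [0,0,0],
    [0,0,0],
  ],
  rot=[
    [0.1,0.1,-0.2],
    [0,0,0],
    [0,0,0],
    [0,0,0],
  ],
  hand=[10,10,10,10],
)

```text
t: 14.2
tcp_pos: [0.5303, 0.0219, 0.2353]
tool_rot: [0.999, -0.039, -0.001, -0.0]
force: [-0.3, 0.1, -1.4]
finger_gap: 0.273
```

```bash
python3 -c "
from h import *
go([.532,.0208,.235],-4.5)"
```

```text
pos [0.5303 0.0219 0.2353] head -4.5 q6 1.48 n 1 rot/row [-0.02, 0.08, 0.03]
[[1.8,1.0,0.3]]
```

Request:
drive_tool(
  linear=[
    [1.5,1,2],
    [0,0,4],
    [0,0,4],
    [0,0,3],
    [0,0,0],
  ],
  rot=[
    [0,0.1,0],
    [0,0,0],
    [0,0,0],
    [0,0,0],
    [0,0,0],
  ],
  hand=[10,10,10,10,10],
)

```text
t: 14.62
tcp_pos: [0.5337, 0.0205, 0.2307]
tool_rot: [0.999, -0.039, 0.004, 0.001]
force: [-0.2, 0.2, -1.5]
finger_gap: 0.271
```

```bash
python3 -c "
from h import *
go([.532,.0208,.2135],-4.5);print(manip.sense()['force'])"
```

```text
pos [0.5337 0.0205 0.2307] head -4.4 q6 1.48 n 1 rot/row [0.05, -0.43, 0.08]
[[-1.8,-0.1,17.1]]
[-0.2317716   0.23161628 -1.49582751]
```

Request:
drive_tool(
  linear=[
    [-1.8,0,0],
    [0,0,4],
    [0,0,4],
    [0,0,4],
  ],
  rot=[
    [0,-0.4,0],
    [0,0,0],
    [0,0,0],
    [0,0,0],
  ],
  hand=[10,10,10,10],
)

```text
t: 14.95
tcp_pos: [0.5343, 0.0204, 0.2289]
tool_rot: [0.999, -0.038, 0.004, 0.001]
force: [-8.8, 1.3, 35.8]
finger_gap: 0.275
```

```bash
python3 -c "
from h import *
go([.532,.0208,.2135],-4.5);print(manip.sense()['force'])"
```

```text
pos [0.5343 0.0204 0.2289] head -4.4 q6 1.48 n 1 rot/row [0.11, -0.51, 0.11]
[[-2.4,-0.3,15.4]]
[-8.77106595  1.34689137 35.77190376]
```

Request:
drive_tool(
  linear=[
    [0,0,-4],
    [-2.5,0,-2],
    [0,0,0],
    [0,0,0],
  ],
  rot=[
    [0,-0.3,0],
    [0,-0.2,0],
    [0,0,0],
    [0,0,0],
  ],
  hand=[10,10,10,10],
)

```text
t: 15.28
tcp_pos: [0.5316, 0.0205, 0.2354]
tool_rot: [0.999, -0.038, 0.001, 0.001]
force: [-0.3, -0.0, -2.0]
finger_gap: 0.275
```

```bash
python3 - <<'E'
from w import *
print(manip.sense()["force"])
go([.531,.0208,.2135],-4.5)
im=cams.snapshot("side");save(cv2.resize(im[130:280,260:410],(600,600),interpolation=3),"s8.png")
w=cams.snapshot("wrist");save(w,"w8.png")
save(np.hstack([cv2.resize(im[160:280,280:400],(400,400),interpolation=3),cv2.resize(w[180:480,170:470],(400,400))]),"s8.png")
E
```

```text
[-0.3289 -0.0045 -1.9818]
pos [0.5316 0.0205 0.2354] head -4.4 q6 1.48 n 1 rot/row [0.13, -0.08, 0.11]
[[-0.7,-0.3,21.9]]
```

View pics/s8.png

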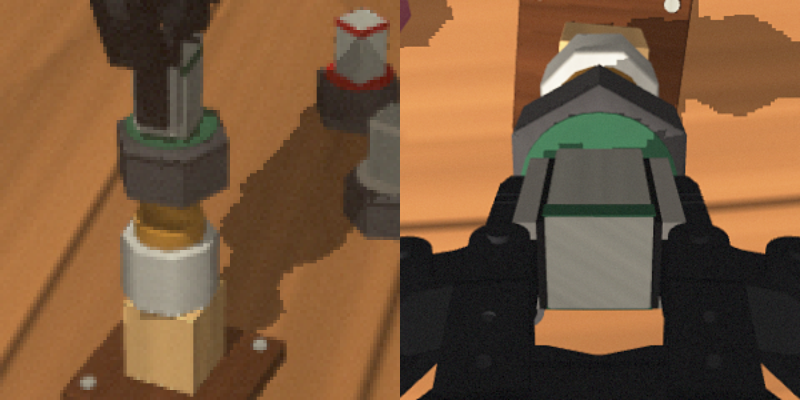

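Request:
drive_tool(
  linear=[
    [-0.5,0,3],
    [0,0,4],
    [0,0,4],
  ],
  rot=[
    [0,0,0],
    [0,0,0],
    [0,0,0],
  ],
  hand=[10,10,10],
)

```text
t: 15.63
tcp_pos: [0.5335, 0.0202, 0.2291]
tool_rot: [0.999, -0.038, 0.003, 0.001]
force: [-9.5, 1.1, 50.2]
finger_gap: 0.271
```

Request:
drive_tool(
  linear=[
    [0,0,-6],
    [0,0,-12],
    [14,30,-4],
    [14,30,0],
    [14,30,0],
    [14,30,0],
    [14,30,0],
    [14,29,0],
    [0,0,20],
    [0,0,0],
    [0,0,0],
  ],
  rot=[
    [0,-0.3,0],
    [0,0,0],
    [0,0,0.5],
    [0,0,0.5],
    [0,0,0.5],
    [0,0,0.5],
    [0,0,0.5],
    [0,0,0.5],
    [0,0,0],
    [0,0,0],
    [0,0,0],
  ],
  hand=[10,10,10,10,10,10,10,10,10,10,10],
)

```text
t: 16.55
tcp_pos: [0.6014, -0.1741, 0.2263]
tool_rot: [0.998, -0.064, -0.001, 0.001]
force: [0.0, -0.1, -1.7]
finger_gap: 0.276
```

```bash
python3 -c "
from h import *
print(manip.sense()['force'])
go([.6066,-.178,.109],-8)"
```

```text
[ 0.00358949 -0.06980226 -1.71818719]
pos [ 0.6014 -0.1741  0.2263] head -7.4 q6 1.24 n 4 rot/row [0.03, 0.03, 0.16]
[[1.5,0.7,29.3],[1.5,0.8,29.3],[1.4,0.8,29.3],[1.4,0.8,29.3]]
```

Request:
drive_tool(
  linear=[
    [1,0,29],
    [1,0,29],
    [1,0,29],
    [1,0,22],
    [0,0,0],
    [0,0,0],
  ],
  rot=[
    [0,0,0],
    [0,0,0],
    [0,0,0],
    [0,0,0],
    [0,0,0],
    [0,0,0],
  ],
  hand=[10,10,10,10,10,10],
)

```text
t: 17.05
tcp_pos: [0.6056, -0.1699, 0.1163]
tool_rot: [0.998, -0.061, -0.001, 0.001]
force: [0.6, -0.3, -1.1]
finger_gap: 0.274
```

```bash
python3 -c "
from h import *
go([.6066,-.178,.1075],-8)"
```

```text
pos [ 0.6056 -0.1699  0.1163] head -7.0 q6 1.24 n 1 rot/row [0.07, 0.1, 0.97]
[[2.0,7.9,8.8]]
```

Request:
drive_tool(
  linear=[
    [0,0,5],
    [0,0,4],
    [0,0,2],
    [0,0,0],
  ],
  rot=[
    [0,0,0],
    [0,0,0],
    [0,0,0],
    [0,0,0],
  ],
  hand=[10,10,10,10],
)

```text
t: 17.38
tcp_pos: [0.6073, -0.1687, 0.1093]
tool_rot: [0.998, -0.06, 0.002, 0.002]
force: [0.4, 0.5, -1.4]
finger_gap: 0.276
```

Request:
drive_tool(
  linear=[
    [0,0,3],
    [0,0,3],
  ],
  rot=[
    [0,0,0],
    [0,0,0],
  ],
  hand=[10,10],
)

```text
t: 17.55
tcp_pos: [0.6082, -0.169, 0.1073]
tool_rot: [0.998, -0.06, 0.003, 0.002]
force: [-8.3, 2.2, 24.8]
finger_gap: 0.272
```

Request:
drive_tool(
  linear=[
    [0,0,-1],
    [0,0,0],
    [0,0,0],
    [0,0,-15],
    [0,0,-35],
    [0,0,-35],
    [0,0,-20],
    [-36,-4,0],
    [-36,-3,0],
    [-36,-1,0],
    [-36,2,0],
    [0,0,0],
    [0,0,0],
  ],
  rot=[
    [0,0,0],
    [0,0,0],
    [0,0,0],
    [0,0,0],
    [0,0,0],
    [0,0,0],
    [0,0,0],
    [0,0,3],
    [0,0,3.5],
    [0,0,3.5],
    [0,0,3.5],
    [0,0,0],
    [0,0,0],
  ],
  hand=[50,85,85,85,85,85,85,85,85,85,85,85,85],
)

```text
t: 18.63
tcp_pos: [0.4657, -0.1337, 0.2192]
tool_rot: [0.983, -0.183, 0.011, 0.004]
force: [0.6, 0.2, 0.4]
finger_gap: 1.001
```

```bash
python3 - <<'E'
from shank import *
shank("w9.png","socket_white",(.4487,-.167))
look("w9b.png",["socket_green"])
go([.4487,-.167,.19],-21)
E
```

```text
socket_white 0.6 [375.9 233.9] [ 0.4495 -0.1708  0.    ]
shank [(70, 2.79), (69, 2.55), (71, 2.55), (68, 2.25)] skirt [(38, 2.69), (37, 2.64), (39, 2.36), (36, 2.24)]
top rect centre 0.4588856628417969 -0.16751190795898438 size mm [41.6166 38.3676] ang -21.223655700683594
socket_green 0.91 [290.8  12.1] [ 0.6065 -0.1688  0.    ]
socket_green 0.62 [ 33.8 247.8] [0.5316 0.0687 0.    ]
pos [ 0.4681 -0.1347  0.219 ] head -21.0 q6 1.43 n 2 rot/row [0.11, -0.72, -0.01]
[[-3.6,18.5,14.5],[-3.5,18.5,14.5]]
```

Request:
drive_tool(
  linear=[
    [-3,17,14],
    [-3,16,13],
    [0,0,0],
    [0,0,0],
  ],
  rot=[
    [0.1,-0.7,0],
    [0.1,-0.7,0],
    [0,0,0],
    [0,0,0],
  ],
  hand=[85,85,85,85],
)

```text
t: 19.17
tcp_pos: [0.4578, -0.1675, 0.1918]
tool_rot: [0.983, -0.181, 0.005, 0.002]
force: [0.6, 0.1, -0.1]
finger_gap: 0.994
```

```bash
python3 - <<'E'
from shank import *
shank("w10.png","socket_white",(.4495,-.168))
im,m=load("w10.png")
x=rect(im,m,(.4495,-.168),.07,.035,350);save(np.hstack([cv2.imread("pics/c_w10.png")[...,::-1],rect(im,m,(.4495,-.168),.03,.04,350)]),"w10c.png")
go([.4495,-.168,.106],-20.5)
E
```

```text
socket_white 0.95 [329.8 249.4] [ 0.4482 -0.1711  0.    ]
socket_white 0.49 [485.9 116.2] [ 0.4933 -0.289   0.    ]
shank [(68, 2.36), (69, 2.24), (67, 1.84), (70, 1.71)] skirt [(38, 2.89), (39, 2.68), (37, 2.68), (40, 2.53)]
top rect centre 0.45808944396972656 -0.1725243591308594 size mm [43.6207 37.3068] ang -20.942651748657227
pos [ 0.4578 -0.167   0.1921] head -20.8 q6 1.35 n 3 rot/row [0.04, -0.21, -0.1]
[[-2.8,1.2,28.7],[-2.7,1.3,28.7],[-2.6,1.3,28.7]]
```

View pics/w10c.png

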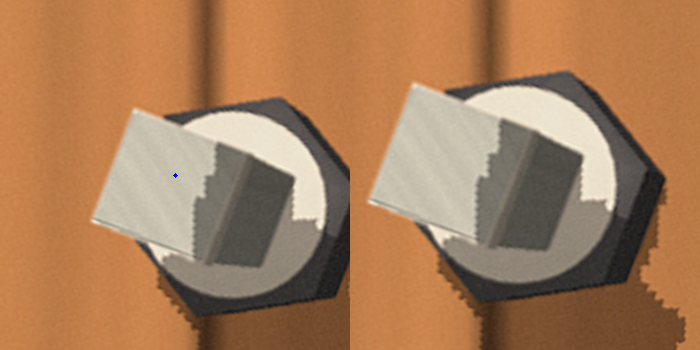

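Request:
drive_tool(
  linear=[
    [-7,6,8],
    [0,0,28],
    [0,0,28],
    [0,0,14],
    [0,0,0],
    [0,0,0],
  ],
  rot=[
    [0.1,-0.6,0],
    [0,0,0],
    [0,0,0],
    [0,0,0],
    [0,0,0],
    [0,0,0],
  ],
  hand=[85,85,85,85,85,85],
)

```text
t: 19.77
tcp_pos: [0.4515, -0.1703, 0.1132]
tool_rot: [0.984, -0.178, 0.004, 0.002]
force: [0.1, 0.4, 0.8]
finger_gap: 0.996
```

```bash
python3 -c "
from h import *
go([.4489,-.1704,.107],-21)"
```

```text
pos [ 0.4515 -0.1703  0.1132] head -20.5 q6 1.34 n 1 rot/row [0.12, -0.45, 0.51]
[[-2.5,1.0,6.2]]
```

Request:
drive_tool(
  linear=[
    [-2.5,1,5],
    [0,0,2],
    [0,0,0],
    [0,0,0],
    [0,0,0],
    [0,0,0],
    [0,0,0],
    [0,0,0],
    [0,0,0],
  ],
  rot=[
    [0.1,-0.4,0.4],
    [0,0,0],
    [0,0,0],
    [0,0,0],
    [0,0,0],
    [0,0,0],
    [0,0,0],
    [0,0,0],
    [0,0,0],
  ],
  hand=[85,50,10,10,10,10,10,10,10],
  force=60,
)

```text
t: 20.52
tcp_pos: [0.4501, -0.1709, 0.1097]
tool_rot: [0.983, -0.181, 0.003, 0.002]
force: [-0.7, 0.4, -1.6]
finger_gap: 0.273
```

```bash
python3 -c "
from h import *
s=manip.sense();print(s['finger_gap']*85.4,s['force'])
go([.4489,-.1704,.25],-21)"
```

```text
23.28351975484553 [-0.70138854  0.39162249 -1.62525227]
pos [ 0.4501 -0.1709  0.1097] head -20.8 q6 1.34 n 4 rot/row [0.03, -0.1, 0.04]
[[-0.1,0.0,-35.1],[-0.1,0.0,-35.1],[-0.2,0.0,-35.1],[-0.3,-0.0,-35.1]]
```

Request:
drive_tool(
  linear=[
    [0,0,-36],
    [0,0,-36],
    [0,0,-36],
    [0,0,-36],
    [0,0,0],
  ],
  rot=[
    [0,0,0],
    [0,0,0],
    [0,0,0],
    [0,0,0],
    [0,0,0],
  ],
  hand=[10,10,10,10,10],
)

```text
t: 20.93
tcp_pos: [0.4479, -0.1696, 0.252]
tool_rot: [0.983, -0.181, -0.006, -0.002]
force: [2.3, -0.8, -1.3]
finger_gap: 0.275
```

```bash
python3 -c "
from h import *
go([.461,.065,.25],-34.5)"
```

```text
pos [ 0.4479 -0.1696  0.252 ] head -20.9 q6 1.34 n 7 rot/row [-0.01, 0.1, 1.95]
[[-10.2,-32.0,0.5],[-11.3,-31.6,0.5],[-12.3,-31.2,0.4],[-13.4,-30.8,0.4],[-14.4,-30.3,0.4],[-15.5,-29.8,0.3],[-16.5,-29.3,0.3]]
```

Request:
drive_tool(
  linear=[
    [-10,-31,0],
    [-11,-31,0],
    [-12,-31,0],
    [-13,-30,0],
    [-14,-30,0],
    [-15,-29,0],
    [-14,-26,0],
    [0,0,0],
    [0,0,0],
  ],
  rot=[
    [0,0.1,2],
    [0,0.1,2],
    [0,0.1,2],
    [0,0.1,2],
    [0,0.1,2],
    [0,0.1,2],
    [0,0.1,2],
    [0,0,0],
    [0,0,0],
  ],
  hand=[10,10,10,10,10,10,10,10,10],
)

```text
t: 21.68
tcp_pos: [0.4634, 0.0633, 0.2508]
tool_rot: [0.951, -0.308, 0.003, 0.001]
force: [0.6, -0.6, -1.9]
finger_gap: 0.272
```

```bash
cat > hexc.py <<'E'
from w import *
def hexc(name,c=(.5314,.0208)):
    im,m=look(name,[])
    for l,z in(("plug_top",.122),("plug_collar",.106)):
        for d in cams.spot_point(l,"wrist")[:3]:
            p=atz(m,d["at"],z)
            if np.hypot(*(p[:2]-c))<.015: print(l,round(d["score"],2),p)
    def cen(z,f):
        x=rect(im,m,c,z,.035,350);hsv=cv2.cvtColor(x,cv2.COLOR_RGB2HSV);mk=f(hsv).astype(np.uint8)
        mk=cv2.morphologyEx(mk,cv2.MORPH_OPEN,np.ones((7,7)))
        n,lb,st,_=cv2.connectedComponentsWithStats(mk);i=1+np.argmax(st[1:,4])
        (cx,cy),r=cv2.minEnclosingCircle(np.argwhere(lb==i)[:,::-1].astype(np.float32))
        print("z",z,"centre",c[0]+(cx-175)*2e-4,c[1]-(cy-175)*2e-4,"r mm",r*.2);return x
    cen(.106,lambda h:(h[...,0]>14)&(h[...,0]<24)&(h[...,1]>165))
    x=cen(.096,lambda h:(h[...,1]<40)&(h[...,2]>150))
    print("oct",edgeang(x,45,80,150),"hex",edgeang(rect(im,m,c,.122,.035,350),60,0,75))
E
python3 - <<'E'
from hexc import *
hexc("w11.png");print(manip.sense()["force"])
im,m=load("w7.png")
go([.5325,.020,.245],-34.5)
E
```

```text
plug_top 0.92 [0.5325 0.0218 0.122 ]
plug_collar 0.59 [0.5307 0.0205 0.106 ]
z 0.106 centre 0.5315557952880859 0.020718533325195312 r mm 17.517401123046877
z 0.096 centre 0.5316769775390625 0.020951797485351562 r mm 24.15841064453125
oct [(41, 2.63), (40, 2.43), (42, 2.17), (39, 1.75)] hex [(23, 2.52), (25, 2.51), (24, 2.49), (26, 2.14)]
[ 0.685  -0.2739 -1.8539]
pos [0.4638 0.0614 0.2511] head -36.1 q6 2.1 n 3 rot/row [0.01, -0.15, -0.54]
[[26.6,-2.3,2.2],[26.6,-2.1,2.2],[26.7,-1.8,2.1]]
```

Request:
drive_tool(
  linear=[
    [25,-2,1],
    [25,-2,1],
    [22,-1,1],
    [4,-1,0],
    [0,0,0],
    [0,0,0],
  ],
  rot=[
    [0,0,-0.6],
    [0,-0.2,-0.6],
    [0,-0.2,-0.5],
    [0,0,0],
    [0,0,0],
    [0,0,0],
  ],
  hand=[10,10,10,10,10,10],
)

```text
t: 22.33
tcp_pos: [0.5291, 0.0133, 0.2467]
tool_rot: [0.954, -0.3, -0.002, 0.001]
force: [-0.6, 0.2, -1.4]
finger_gap: 0.27
```

```bash
python3 -c "
from h import *
go([.5327,.0201,.240],-34.5)"
```

```text
pos [0.5291 0.0133 0.2467] head -34.9 q6 2.0 n 1 rot/row [0.21, 0.19, -0.44]
[[-0.9,-7.7,6.7]]
```

Request:
drive_tool(
  linear=[
    [-0.5,-8,2],
    [0,0,4],
    [0,0,0],
    [0,0,0],
  ],
  rot=[
    [0.2,0.1,-0.4],
    [0,0,0],
    [0,0,0],
    [0,0,0],
  ],
  hand=[10,10,10,10],
)

```text
t: 22.67
tcp_pos: [0.5298, 0.0214, 0.2396]
tool_rot: [0.955, -0.297, -0.003, -0.0]
force: [-1.1, -1.4, -1.9]
finger_gap: 0.269
```

```bash
python3 -c "
from h import *
go([.5327,.0201,.236],-34.5)"
```

```text
pos [0.5298 0.0214 0.2396] head -34.6 q6 2.0 n 1 rot/row [0.09, 0.36, -0.06]
[[3.2,-0.6,3.6]]
```

Align laterally, then descend gently with a pushing last row.

Request:
drive_tool(
  linear=[
    [3,-0.5,2],
    [0,0,0],
    [0,0,0],
  ],
  rot=[
    [0,0.3,0],
    [0,0,0],
    [0,0,0],
  ],
  hand=[10,10,10],
)

```text
t: 22.92
tcp_pos: [0.5314, 0.0213, 0.2373]
tool_rot: [0.955, -0.296, -0.001, 0.001]
force: [-0.1, -0.4, -1.8]
finger_gap: 0.275
```

```bash
python3 -c "
from h import *
go([.5327,.0201,.2317],-34.5)"
```

```text
pos [0.5314 0.0213 0.2373] head -34.5 q6 2.0 n 1 rot/row [0.13, 0.12, 0.05]
[[1.8,0.3,5.6]]
```

Request:
drive_tool(
  linear=[
    [1.5,0.3,3],
    [0,0,4],
    [0,0,4],
    [0,0,4],
  ],
  rot=[
    [0.1,0.1,0],
    [0,0,0],
    [0,0,0],
    [0,0,0],
  ],
  hand=[10,10,10,10],
)

```text
t: 23.25
tcp_pos: [0.5333, 0.02, 0.2221]
tool_rot: [0.955, -0.296, 0.001, 0.0]
force: [-1.2, -1.1, -0.6]
finger_gap: 0.272
```

```bash
python3 -c "
from h import *
go([.5327,.0201,.2157],-34.5);print(manip.sense()['force'])"
```

```text
pos [0.5333 0.02   0.2221] head -34.4 q6 2.0 n 1 rot/row [-0.02, -0.17, 0.1]
[[-0.5,0.2,6.4]]
[-1.22675472 -1.05995219 -0.55461682]
```

Request:
drive_tool(
  linear=[
    [-0.3,0,4],
    [0,0,4],
    [0,0,3],
  ],
  rot=[
    [0,-0.1,0],
    [0,0,0],
    [0,0,0],
  ],
  hand=[10,10,10],
)

```text
t: 23.5
tcp_pos: [0.5337, 0.0197, 0.2149]
tool_rot: [0.955, -0.296, 0.001, 0.0]
force: [-9.6, 0.9, 39.4]
finger_gap: 0.277
```

```bash
python3 -c "
from h import *
go([.5327,.0201,.2157],-34.5);print(manip.sense()['force'])"
```

```text
pos [0.5337 0.0197 0.2149] head -34.4 q6 2.0 n 1 rot/row [-0.01, -0.13, 0.11]
[[-1.0,0.2,-0.8]]
[-9.61318581  0.89763401 39.40735517]
```

Request:
drive_tool(
  linear=[
    [0,0,0],
    [0,0,0.5],
    [0,0,0.5],
  ],
  rot=[
    [0,0,0],
    [0,0,0],
    [0,0,0],
  ],
  hand=[10,10,10],
)

```text
t: 23.75
tcp_pos: [0.5338, 0.0198, 0.2156]
tool_rot: [0.955, -0.296, 0.002, -0.0]
force: [0.2, -0.6, -1.2]
finger_gap: 0.274
```

```bash
python3 - <<'E'
from w import *
im=cams.snapshot("side");t=cams.snapshot("top");s=manip.sense();print(s["tcp_pos"],s["force"],s["finger_gap"]*85.4)
save(np.hstack([cv2.resize(im[160:290,285:405],(369,400),interpolation=3),cv2.resize(t[150:350,200:410],(420,400),interpolation=3)]),"s12.png")
E
```

```text
[0.5337 0.0198 0.2152] [ 1.0153  1.0651 -0.4919] 22.894831844830787
```

View pics/s12.png

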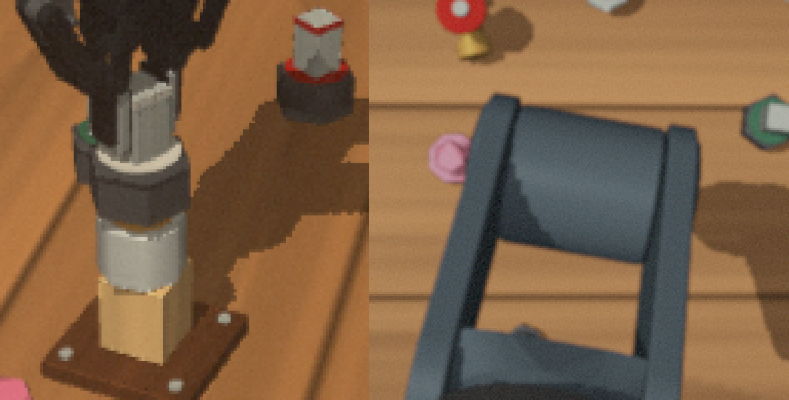

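Request:
drive_tool(
  linear=[
    [0,0,1],
  ],
  rot=[
    [0,0,0],
  ],
  hand=[10],
)

```text
t: 23.93
tcp_pos: [0.5339, 0.0198, 0.215]
tool_rot: [0.955, -0.296, 0.002, 0.0]
force: [-4.5, -0.1, 21.2]
finger_gap: 0.271
```

```bash
python3 -c "
from h import *
s=manip.sense();print(s['tcp_pos'],s['force'],s['finger_gap']*85.4);print(order.sign_off())"
```

```text
[0.5338831  0.01977213 0.21498705] [-4.53446596 -0.09087469 21.24615581] 23.179045572326874
the job is handed in; nothing more can be done
None
```

The white socket is the one that fits. I handed the job in at about 24 s, still gripping it fully down on the plug with the fitting upright on the post.

- **Fitting:** I took the galvanized fitting with the brass plug, not the pink look-alike, set it on the post and let go. The side picture shows it upright.
- **Green socket (too narrow):** It stopped hard about 16 mm above the collar on two tries. I put it back on the bench about 9 mm from where it stood. A later wrist detection put it at that spot, and the last top picture shows it there.
- **White socket (fits):** It passed both of the higher stops and came to rest at tool height 0.215 m, where 0.2157 m was expected. The last side picture shows the skirt down at the collar. It was held with a downward push of about 21 N, and the fingers stood about 23 mm apart on the shank.
- **Red socket and the bystanders:** I did not touch them. Red was not tried, because white already fit.

Two checks were less clean:
- The fitting sits about 2 mm off the post's centre towards +x. I left it rather than nudge it.
- Pressing green and white against the plug raised the force to 50 N and 39 N. No slip in the grip was measured. The fitting had not moved after the green test, but I did not measure it again after white.

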